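# Raise the finishing hood's sash to the working mark

### The job

Get the finishing hood ready for spraying: with the fingers beneath the lip of its sliding glass sash, push the sash up until the lip is level with the pink pointer on the right-hand jamb, then let it go and draw back clear; the counterweights keep it there. Push only, do not grip the lip, and leave the pointer, the spray can, the varnish tin and the wood sample as they are.

Things in the scene. Friction and masses are not known exactly. Their poses are not given: they have to be found in the camera images.
- hood: Bench-top extraction hood, clear panels in an aluminium frame, fixed, 560 mm wide, 310 deep, 545 high. Origin: on the table at mid-width, at the foot of the sash plane (its front). x into the hood, y left, z up. Its front (jambs, sash) leans back, rising from the origin along (sin 20 deg, 0, cos 20 deg). The 30 mm high base lies behind the origin; before it is only table and the three loose things
- sash (a joint): How far the glass sash (234 mm high, 472 wide) is up, in m along the leaning front: 0 fully down, 0.20 top stop. Two counterweights in clear tubes 50 mm out from the hood's sides balance it, so it stays where it is left; about 5 N of friction along the slope (more when moved fast) must be overcome to move it either way
- lip_mid (a point): Dark steel lip with yellow ends along the bottom of the sash, rigid with it: a bar 456 mm long (along y), standing 42 mm out of the sash plane, 18 mm high. Point: on the sash plane, mid-length, mid-height. -x points out of the sash (to the robot, 20 deg upwards), y as the hood's, z up the slope (sliding direction). A 2 mm rubber strip lies on its top. Below it, before the sash plane, all is free
- lip_edge (a point): Outer lower edge of the lip at mid-length: 42 mm out of the sash plane, 9 mm below the lip's mid-height; about 76 mm above the table with the sash fully down. Axes as lip_mid
- lip_end (a point): Middle of the lip's right-hand (-y) end face, half-way up its 18 mm, next to the pointer; axes as lip_mid
- pointer_tip (a point): Tip of the pink pointer (26 x 45 x 22 mm) clamped on the right-hand (-y) jamb and pointing at the lip's end; the tip is at mid-height of the pointer. Axes as lip_mid. The lip is level with it when lip_end and this point have the same z along the slope; they are then 4 mm apart
- spray_can: Spray can with a pink body and white cap, 66 mm across, 195 mm high, standing loose in front of the hood. Origin: centre of its underside, z up
- varnish_tin: Round varnish tin with a cream label, 91 mm across, 114 mm high, standing loose in front of the hood. Origin: centre of its underside, z up
- sample: Flat stained wood sample, 60 x 90 x 12 mm, lying loose in front of the hood. Origin: centre of its underside, y along its length, z up. Can, tin and sample stand in a row along the front, about 170 mm apart, in any order, some 85 mm in front of the foot of the sash plane

How it is judged:
By the outcome, as a careful person would: the job done as asked, in the order asked, and still so for the second after the job is handed in, with the robot touching nothing.
It also fails if it takes over 64 s, if anything falls off the work surface, if the arm or the gripper's body presses on something with over 40 N, if the wrist force passes 120 N, or if a joint passes its speed limit or range.

### The arm

A 6-joint arm with a two-finger parallel gripper is mounted at the origin on the work surface. World frame = base frame: x ahead of the robot, y to its left, z up, the work surface at z = 0. Lengths are in m, angles in degrees, forces in N, time in s.
With the tool pointing down it reaches from about 0.3 to 0.75 m from the base axis. Payload 8.5 kg.
Tool frame: the origin (TCP) lies at the very end of the fingers, on their centre line; the grasp point (between the pads) lies 19 mm behind it; z points along the fingers, y is the line along which they close (so a half turn about z gives the same grasp; the last joint's range is limited). The gripper opens to 85 mm and grips with 20 to 120 N. Pads are 22 mm wide; open, the fingers measure 114 mm over their backs; the gripper's body (76 mm by 85 mm) begins 54 mm behind the grasp point. The pads swing forward as they close: fully open they stand 13 mm farther back than shut.
Start: joints at [58.081, 21.807, 74.336, -0, 83.858, -12.336], TCP at [0.184, 0.518, 0.231] pointing down, gripper open.
Joint ranges: [-178.18, 178.18], [-50.72, 133.34], [12.68, 142.11], [-81.47, 261.47], [9.98, 163.14], [-165.26, 165.26]. Speed limits (degrees/s): [136.94, 136.94, 180, 180, 180, 180].

### API

Orientations are given as a 3x3 rotation matrix whose columns are the frame's x, y, z axes.
In Python, from rig import observe, cams, ticket gives the robot as it stands.
- The arm moves only by the tool move_arm, never from a script. Its arguments are lists of equal length, an entry for each row: "jaw": the finger opening in cm, from 0 to 8.54; "dp": the shift along the tool's x, y, z in cm, a list of three; "turn": the turn, a rotation vector about the tool's x, y, z in rad, a list of three. In form: {"jaw": [jaw, ...], "dp": [[tx, ty, tz], ...], "turn": [[wx, wy, wz], ...]}. A call has 1 to 12 rows; each row shifts and turns the commanded pose from where the row before left it, along the tool's axes as they then stand; what a row does not reach is not made up. A row lasts 1/12 s, in which the tool goes at most 41.7 mm and 7.16 degrees, less where a joint would pass 70% of its speed; a pose out of reach is approached as far as the arm can. A call is refused whole if a number of a shift passes 4.17 or a number of a turn 0.125, either way. A call with a gripper value outside its range is refused whole. The fingers move at their own pace and stop on an object; "force" is the grip in N (left out, the last holds). Time passes only in rows, so rows that do not move let the fingers close. It gives the time, the measured TCP pose, the force, the opening and the grip force at its end, in the units of the state.
- observe(): the state, without advancing time (a new reading comes with each control period).
- cams.get_image(name): name is "side" or "top" or "wrist"; returns (picture, depth): 400x640x3 uint8, red, green, blue; 400x640 float32, m along the optical axis (not along the pixel's ray), 0 where there is no reading.
- cams.calibration(name): a dict with "vertical_fov" (degrees; the focal length in pixels is half the picture's height over the tangent of half this angle, whatever the lens; pixels are square), "cx", "cy" (the principal point, pixels), "k1" (the pictures are not rectified: a ray, as slopes to the right and down, at radius r is drawn at 1 + k1 r^2 times it, then the intrinsics apply), "view" (4x4, takes a point from world to camera coordinates); the wrist camera has in their place "tool_from_camera" (4x4, takes a point from camera to tool coordinates, whose origin is the TCP and whose axes are the flange's). Camera axes: x right, y up, looking along -z (the intrinsics and any distortion apply to the point x, -y, -z); pixel columns grow to the right and rows downward; lengths in m; the calibration is good to about 2 mm. A picture is of the moment at which its call begins: read the wrist's pose just before it. calibration takes no time and is no camera call.
- ticket.close_job(): hands the job in; it is judged then, once.
Trained networks look in the newest picture that a camera, given by its name, has taken for a name from the list of things; names that differ only in an ending like _2 or _b are one class to them, and where a whole thing is asked for, a point or a joint stands for the part that bears it (a point fixed in the world has none). Each returns a list of dicts, best first, with "p" (0 to 1); they miss things now and then, are a little off and sometimes report something else, mostly with a low value. They report only what shows in the picture. A call takes as long as a camera call.
- cams.spot_in(camera, query): "box" ([centre column, centre row, width, height] as shares, 0 to 1, of the picture: columns of its width, rows of its height, round what is visible of it).
- cams.outline_of(camera, query): "mask" (400x640 bool, what is visible of it) and "box" ([centre column, centre row, width, height] as shares, 0 to 1, of the picture: columns of its width, rows of its height, round what is visible of it).
- cams.mark_of(camera, query): "location" ([column, row] as shares, 0 to 1, of the picture: columns of its width, rows of its height: a listed point, or the origin of a listed thing).
The state is a dict: "time_s": time; "q": joint angles; "qvel": joint speeds; "joint_efforts": joint torques, N m; "position": TCP position; "tool_rot": TCP orientation; "ft_force": force on the tool from outside, world axes, zero at the start; "wrist_torque": the same for the moment, N m; "grip_width": finger opening in m; "gripper_force": force on a finger pad.
Only numpy, scipy, OpenCV 4.12 (cv2) and the standard library are available. Lean on these libraries where they do the work, as an engineer would, in place of code of your own. Each camera call takes 0.05 s, during which the arm holds its last target. There are 200 camera calls.

## Working session

There is one attempt and no reset: what is moved stays moved. The work goes in short steps, Python scripts to look and compute and a tool call to move; the robot and the scene stay as the last step left them, time stands still between calls to the robot, and variables do not carry over. Pictures are saved under pics/ and viewed, at most 12 in all, crops included, and the job is handed in when it is done.

Besides the shell and the picture viewer there is one more tool, called after "Emit:" as a command line: name --argument value ..., lists and objects as JSON in quotes. move_arm: Moves the arm, as the interface text tells. Its arguments: {"type":"object","properties":{"jaw":{"type":"array","items":{"type":"number"}},"dp":{"type":"array","items":{"type":"array","items":{"type":"number"}}},"turn":{"type":"array","items":{"type":"array","items":{"type":"number"}}},"force":{"type":"number"}},"required":["jaw","dp","turn"]}

```bash
mkdir -p pics
cat > h.py <<'E'
import numpy as np, cv2
from rig import observe, cams, ticket
def K(c):
    f=200/np.tan(np.radians(c["vertical_fov"]/2)); return f
def ray(c,u,v):
    f=K(c); d=np.array([(u-c["cx"])/f,(v-c["cy"])/f]); s=d.copy()
    for _ in range(20): s=d/(1+c["k1"]*(s@s))
    return s
def T(name):
    c=cams.calibration(name)
    if "view" in c: return c,np.linalg.inv(np.array(c["view"]))
    o=observe(); M=np.eye(4); M[:3,:3]=o["tool_rot"]; M[:3,3]=o["position"]
    return c,M@np.array(c["tool_from_camera"])
def pix(name,u,v,z):
    c,M=T(name); s=ray(c,u,v); return (M@np.array([s[0]*z,-s[1]*z,-z,1]))[:3]
def proj(name,P):
    c,M=T(name); p=np.linalg.inv(M)@np.append(P,1); s=np.array([p[0],-p[1]])/-p[2]
    s=s*(1+c["k1"]*(s@s)); return s*K(c)+[c["cx"],c["cy"]],-p[2]
def save(n,im): cv2.imwrite("pics/"+n,cv2.cvtColor(im,cv2.COLOR_RGB2BGR))
E
python3 - <<'E'
from h import *
np.set_printoptions(precision=4,suppress=True)
for n in ["side","top"]:
    im,d=cams.get_image(n); save(n+"0.png",im); np.save(n+"0.npy",d)
    c,M=T(n); print(n,c["vertical_fov"],c["k1"],M)
    for q in ["hood","lip_mid","lip_edge","lip_end","pointer_tip","spray_can","varnish_tin","sample"]:
        for r in cams.mark_of(n,q)[:2]:
            u,v=r["location"][0]*640,r["location"][1]*400
            z=d[int(np.clip(v,0,399)),int(np.clip(u,0,639))]
            print(q,round(r["p"],2),round(u,1),round(v,1),z,pix(n,u,v,z))
print(observe()["tool_rot"])
E
```

```text
side 43.382962169249836 0.03815698252028037 [[ 0.9902  0.0772 -0.1163  0.4388]
 [-0.1392  0.6065 -0.7828 -0.7804]
 [ 0.0101  0.7913  0.6113  0.6825]
 [ 0.      0.      0.      1.    ]]
hood 0.9 330.0 257.9 0.9815543 [ 0.5726 -0.0801 -0.0009]
lip_mid 0.68 345.6 226.4 0.92027396 [ 0.597  -0.0929  0.0876]
lip_end 0.63 368.3 320.5 0.7548403 [ 0.5913 -0.3066  0.0834]
pointer_tip 0.76 403.4 268.9 0.73920894 [ 0.645  -0.2777  0.1563]
spray_can 0.8 280.3 212.5 1.0696113 [0.4874 0.056  0.0131]
varnish_tin 0.9 303.6 329.5 0.7768542 [ 0.4959 -0.2873  0.054 ]
sample 0.63 292.6 264.7 0.9469294 [ 0.4972 -0.1028  0.0124]
top 43.91029975074406 -0.04835043025055011 [[ 0.0178  0.9784 -0.206   0.3551]
 [-0.9998  0.018  -0.0009 -0.0153]
 [ 0.0028  0.206   0.9786  0.9356]
 [ 0.      0.      0.      1.    ]]
hood 0.93 354.3 189.5 0.95724326 [ 0.5765 -0.0715  0.0039]
lip_mid 0.75 361.4 166.1 0.87790227 [ 0.5989 -0.0787  0.0897]
lip_edge 0.59 362.6 186.8 0.876207 [ 0.5627 -0.0814  0.0838]
lip_end 0.96 487.2 171.3 0.87264365 [ 0.5927 -0.3012  0.0936]
lip_end 0.74 362.5 186.1 0.876207 [ 0.5639 -0.0811  0.0841]
pointer_tip 0.77 511.1 135.4 0.79178995 [ 0.628  -0.3128  0.1836]
spray_can 0.73 269.4 235.3 0.77872777 [0.4624 0.071  0.1625]
varnish_tin 0.93 443.9 230.7 0.8300449 [ 0.4822 -0.2157  0.1139]
varnish_tin 0.39 361.8 188.1 0.951349 [ 0.578  -0.0855  0.0103]
sample 0.78 362.3 227.3 0.9304262 [ 0.5012 -0.0862  0.0155]
sample 0.36 270.8 236.2 0.7796813 [0.4613 0.0689 0.1613]
[[-0.9422  0.3352  0.    ]
 [ 0.3352  0.9422  0.    ]
 [-0.      0.     -1.    ]]
```

View pics/side0.png

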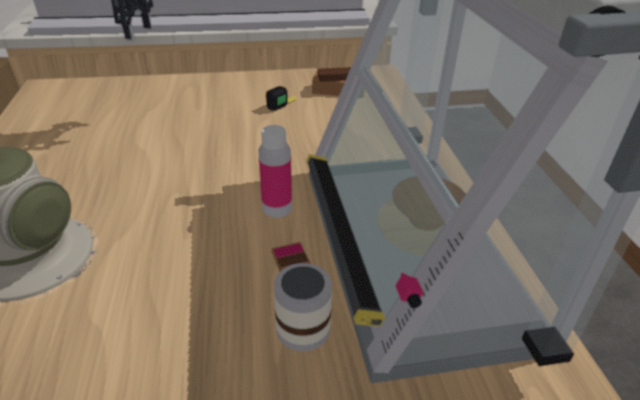

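View pics/top0.png

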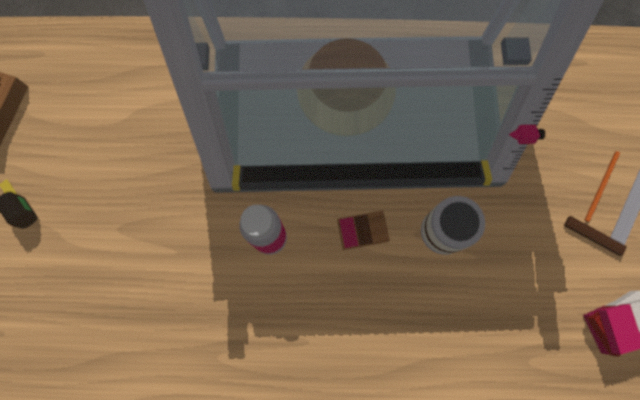

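```bash
cat > fit.py <<'E'
from h import *
from scipy.optimize import least_squares
np.set_printoptions(precision=4,suppress=True)
S,C=np.sin(np.radians(20)),np.cos(np.radians(20))
def hp(p,out,y,s):
    X=s*S-out*C; Z=s*C+out*S; c,n=np.cos(p[2]),np.sin(p[2])
    return np.array([p[0]+c*X-n*y,p[1]+n*X+c*y,Z])
E
python3 - <<'E'
from fit import *
obs=[("side","h",330,257.9),("top","h",354.3,189.5),("side","m",345.6,226.4),("top","m",361.4,166.1),("top","e",362.6,186.8),("side","l",368.3,320.5),("top","l",487.2,171.3),("side","p",403.4,268.9),("top","p",511.1,135.4)]
for out in (0.,.021,.042):
    def res(p,per=False):
        P={"h":hp(p,0,0,0),"m":hp(p,0,0,p[3]),"e":hp(p,.042,0,p[3]-.009),"l":hp(p,out,-.228,p[3]),"p":hp(p,out,-.232,p[4])}
        r=[(proj(n,P[k])[0]-[u,v]) for n,k,u,v in obs]
        return np.array(r) if per else np.ravel(r)
    s=least_squares(res,[.575,-.077,0,.0745,.15],loss="soft_l1",x_scale=.01)
    print(out,s.x,s.cost); print(res(s.x,True).round(1).tolist())
im,_=cams.get_image("side"); a=cv2.resize(im[250:350,340:450],None,fx=5,fy=5,interpolation=cv2.INTER_CUBIC)
im,_=cams.get_image("top"); b=cv2.resize(im[100:200,470:515+40],None,fx=2.5,fy=2.5,interpolation=cv2.INTER_CUBIC)
o=np.zeros((500,550+b.shape[1],3),np.uint8);o[:,:550]=a;o[:b.shape[0],550:]=b; save("crop1.png",o)
print(cams.calibration("wrist"))
E
```

```text
0.0 [ 0.5732 -0.0765 -0.0453  0.086   0.201 ] 13.992954690920516
[[-0.0, -1.6], [2.5, 2.2], [1.3, -2.6], [-0.8, -0.6], [-2.9, 1.0], [0.3, 0.6], [0.2, 2.2], [-0.1, 1.3], [0.3, -3.1]]
0.021 [ 0.5751 -0.0797  0.0387  0.0814  0.1941] 11.358930408852626
[[1.2, -0.6], [4.1, 1.3], [1.4, -0.6], [-0.6, -0.1], [-0.6, 1.5], [0.6, 0.2], [1.6, 2.0], [-0.8, 0.2], [-0.6, -2.9]]
0.042 [ 0.5769 -0.0808  0.1199  0.0779  0.1858] 14.975747397863145
[[2.3, -0.3], [4.7, 0.3], [1.5, 0.3], [-1.3, 0.1], [0.5, 1.5], [0.7, -0.7], [3.1, 1.7], [-2.7, -0.2], [-1.6, -1.5]]
{'vertical_fov': 65.35256371847389, 'cx': 317.2171714627567, 'cy': 204.55871174308385, 'k1': 0.015656532969178277, 'tool_from_camera': array([[-0.    ,  0.9485,  0.3166,  0.0822],
       [ 1.    , -0.    ,  0.0001,  0.0005],
       [ 0.0001,  0.3166, -0.9485, -0.1426],
       [ 0.    ,  0.    ,  0.    ,  1.    ]])}
```

View pics/crop1.png

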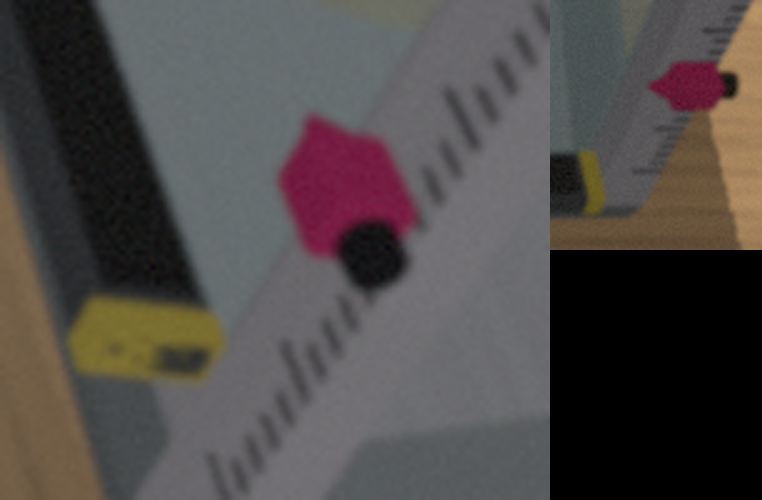

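```bash
cat > plan.py <<'E'
from fit import *
from scipy.spatial.transform import Rotation as R, Slerp
import json
def rows(P1,R1,N,P0=None,R0=None,jaw=0):
    o=observe(); P0=np.array(o["position"]) if P0 is None else P0; R0=np.array(o["tool_rot"]) if R0 is None else R0
    sl=Slerp([0,1],R.from_matrix([R0,R1])); dp=[];tn=[]; p=P0.copy(); r=R.from_matrix(R0)
    for i in range(1,N+1):
        t=i/N; q=sl(t); d=(r.inv().apply(P0+(np.array(P1)-P0)*t-p)*100).round(1); w=((r.inv()*q).as_rotvec()).round(3)
        dp.append(d.tolist()); tn.append(w.tolist()); p=p+r.apply(d/100); r=r*R.from_rotvec(w)
    for k in range(0,N,12): print(json.dumps({"dp":dp[k:k+12],"turn":tn[k:k+12]}))
def down(a):
    a=np.radians(a); x=np.array([np.cos(a),np.sin(a),0]); z=np.array([0,0,-1.]); return np.c_[x,np.cross(z,x),z]
def fwd(yaw,pitch):
    a,b=np.radians([yaw,pitch]); z=np.array([np.cos(b)*np.cos(a),np.cos(b)*np.sin(a),-np.sin(b)]); y=np.array([np.sin(a),-np.cos(a),0]); return np.c_[np.cross(y,z),y,z]
E
python3 - <<'E'
from plan import *
rows([.36,-.09,.30],down(2.2),24)
E
```

```text
{"dp": [[-1.5, -2.1, -0.3], [-1.8, -2.0, -0.3], [-2.0, -1.7, -0.3], [-2.2, -1.5, -0.2], [-2.3, -1.3, -0.3], [-2.5, -0.9, -0.3], [-2.5, -0.7, -0.3], [-2.6, -0.4, -0.3], [-2.7, -0.0, -0.3], [-2.6, 0.2, -0.3], [-2.6, 0.5, -0.2], [-2.5, 0.8, -0.3]], "turn": [[0.0, 0.0, 0.115], [0.0, 0.0, 0.115], [0.0, 0.0, 0.115], [0.0, 0.0, 0.115], [0.0, 0.0, 0.115], [0.0, 0.0, 0.115], [0.0, 0.0, 0.115], [0.0, 0.0, 0.115], [0.0, 0.0, 0.116], [0.0, 0.0, 0.115], [0.0, 0.0, 0.115], [0.0, 0.0, 0.115]]}
{"dp": [[-2.4, 1.1, -0.3], [-2.2, 1.4, -0.3], [-2.1, 1.6, -0.3], [-1.9, 1.9, -0.3], [-1.6, 2.0, -0.3], [-1.4, 2.3, -0.2], [-1.2, 2.4, -0.3], [-0.8, 2.4, -0.3], [-0.6, 2.6, -0.3], [-0.3, 2.6, -0.3], [0.1, 2.7, -0.3], [0.3, 2.6, -0.3]], "turn": [[0.0, 0.0, 0.115], [0.0, 0.0, 0.115], [0.0, 0.0, 0.115], [0.0, 0.0, 0.115], [0.0, 0.0, 0.115], [0.0, 0.0, 0.115], [0.0, 0.0, 0.115], [0.0, 0.0, 0.115], [0.0, 0.0, 0.115], [0.0, 0.0, 0.115], [0.0, 0.0, 0.115], [0.0, 0.0, 0.115]]}
```

Emit:
move_arm --jaw '[0, 0, 0, 0, 0, 0, 0, 0, 0, 0, 0, 0]' --dp '[[-1.5, -2.1, -0.3], [-1.8, -2.0, -0.3], [-2.0, -1.7, -0.3], [-2.2, -1.5, -0.2], [-2.3, -1.3, -0.3], [-2.5, -0.9, -0.3], [-2.5, -0.7, -0.3], [-2.6, -0.4, -0.3], [-2.7, 0, -0.3], [-2.6, 0.2, -0.3], [-2.6, 0.5, -0.2], [-2.5, 0.8, -0.3]]' --turn '[[0, 0, 0.115], [0, 0, 0.115], [0, 0, 0.115], [0, 0, 0.115], [0, 0, 0.115], [0, 0, 0.115], [0, 0, 0.115], [0, 0, 0.115], [0, 0, 0.115], [0, 0, 0.115], [0, 0, 0.115], [0, 0, 0.115]]'

```text
time_s: 2.0
position: [0.2717, 0.2127, 0.2655]
tool_rot: [[0.156, 0.988, 0.0], [0.988, -0.156, 0.0], [0.0, 0.0, -1.0]]
ft_force: [0.8, 1.1, -0.4]
grip_width: 0.0
gripper_force: 0.0
```

Emit:
move_arm --jaw '[0, 0, 0, 0, 0, 0, 0, 0, 0, 0, 0, 0]' --dp '[[-2.4, 1.1, -0.3], [-2.2, 1.4, -0.3], [-2.1, 1.6, -0.3], [-1.9, 1.9, -0.3], [-1.6, 2.0, -0.3], [-1.4, 2.3, -0.2], [-1.2, 2.4, -0.3], [-0.8, 2.4, -0.3], [-0.6, 2.6, -0.3], [-0.3, 2.6, -0.3], [0.1, 2.7, -0.3], [0.3, 2.6, -0.3]]' --turn '[[0, 0, 0.115], [0, 0, 0.115], [0, 0, 0.115], [0, 0, 0.115], [0, 0, 0.115], [0, 0, 0.115], [0, 0, 0.115], [0, 0, 0.115], [0, 0, 0.115], [0, 0, 0.115], [0, 0, 0.115], [0, 0, 0.115]]'

```text
time_s: 3.0
position: [0.3604, -0.0914, 0.3006]
tool_rot: [[0.999, 0.034, 0.0], [0.034, -0.999, -0.0], [0.0, 0.0, -1.0]]
ft_force: [1.2, -0.1, 0.3]
grip_width: 0.0001
gripper_force: 0.0
```

Run:
```python
from plan import *
o=observe(); print(o["time_s"],np.array(o["q"]),o["position"],o["grip_width"])
# try pitching to 60 deg below horizontal, as a sample
rows([.36,-.09,.25],fwd(2.2,60),6)
```

```text
3.0 [-32.6482   0.391   90.6027   0.0029  88.9778  55.4196] [ 0.3604 -0.0914  0.3006] 6.529066000715253e-05
{"dp": [[-0.0, -0.0, 0.8], [-0.1, -0.0, 0.9], [-0.1, -0.1, 0.8], [-0.3, 0.0, 0.8], [-0.3, -0.0, 0.8], [-0.3, -0.0, 0.8]], "turn": [[0.0, 0.087, -0.001], [0.0, 0.087, -0.0], [0.001, 0.088, -0.001], [0.0, 0.087, -0.001], [0.0, 0.087, -0.001], [0.0, 0.087, -0.0]]}
```

Emit:
move_arm --jaw '[0, 0, 0, 0, 0, 0]' --dp '[[0, 0, 0.8], [-0.1, 0, 0.9], [-0.1, -0.1, 0.8], [-0.3, 0, 0.8], [-0.3, 0, 0.8], [-0.3, 0, 0.8]]' --turn '[[0, 0.087, -0.001], [0, 0.087, 0], [0, 0.087, -0.001], [0, 0.087, -0.001], [0, 0.087, -0.001], [0, 0.087, 0]]'

```text
time_s: 3.5
position: [0.36, -0.089, 0.2498]
tool_rot: [[0.864, 0.043, 0.502], [0.039, -0.999, 0.019], [0.503, 0.003, -0.864]]
ft_force: [0.7, -0.4, -0.9]
grip_width: 0.0002
gripper_force: 0.0
```

```bash
cat > kin.py <<'E'
from plan import *
from scipy.optimize import least_squares
def Ry(a): return R.from_euler("y",a,degrees=True)
def Rz(a): return R.from_euler("z",a,degrees=True)
# chain: Rz(q1) Ty(d) Tz(h) Tx(a) Ry(q2) Tz(L2) Ry(q3) [Tx(e) Tz(L3)] Rz(s4 q4) Ry(q5) Tz(D) Rz(-q6+90..)
def fk(k,q,s4=-1,s6=1):
    h,L2,e,L3,D,a=k[:6]; d=.1174
    r1=Rz(q[0]); r2=r1*Ry(q[1]); r3=r2*Ry(q[2]); r4=r3*Rz(s4*q[3]); r5=r4*Ry(q[4])
    p=r1.apply([a,d,h])+r2.apply([0,0,L2])+r3.apply([e,0,L3])
    return p+r5.apply([0,0,D]), (r5*Rz(s6*q[5]+90)).as_matrix()
E
cat > data.py <<'E'
D=[([58.081,21.807,74.336,0,83.858,-12.336],[.184,.518,.231]),([-32.6482,.391,90.6027,.0029,88.9778,55.4196],[.3604,-.0914,.3006])]
E
python3 - <<'E'
from kin import *; from data import D
o=observe(); print(o["time_s"],o["q"].tolist() if hasattr(o["q"],"tolist") else o["q"],o["position"])
D=D+[(o["q"],o["position"])]
open("data.py","w").write("D="+repr([(list(map(float,q)),list(map(float,p))) for q,p in D]))
f=lambda k:np.concatenate([fk(k,q)[0]-p for q,p in D]+[.02*(np.array(k)-[.3,.4,0,.4,.25,0])])
s=least_squares(f,[.3,.4,0,.4,.25,0]); print(s.x,s.cost,[fk(s.x,q)[0]-p for q,p in D])
for s6 in(1,-1):
  for ad in (0,180): print(s6,fk(s.x,o["q"],-1,s6)[1])
print(o["tool_rot"])
E
```

```text
3.5 [-50.27824100571909, -10.186998008894586, 114.46857498591952, 27.596760137811252, 59.30702246736393, 26.37003833315346] [ 0.36   -0.089   0.2498]
[-0.7392  0.4089 -0.3794 -0.012  -0.2373  0.3578] 0.0008714595630216974 [array([0.001 , 0.001 , 0.0252]), array([ 0.0019, -0.0013, -0.0141]), array([-0.0087, -0.0023, -0.0108])]
1 [[ 0.8943  0.4337 -0.1104]
 [ 0.3305 -0.8064 -0.4904]
 [-0.3017  0.4021 -0.8644]]
1 [[ 0.8943  0.4337 -0.1104]
 [ 0.3305 -0.8064 -0.4904]
 [-0.3017  0.4021 -0.8644]]
-1 [[ 0.1963  0.9743 -0.1104]
 [ 0.8419 -0.2252 -0.4904]
 [-0.5027  0.0033 -0.8644]]
-1 [[ 0.1963  0.9743 -0.1104]
 [ 0.8419 -0.2252 -0.4904]
 [-0.5027  0.0033 -0.8644]]
[[ 0.8636  0.0429  0.5024]
 [ 0.0387 -0.9991  0.0187]
 [ 0.5027  0.0033 -0.8644]]
```

```bash
sed -i 's/s4=-1,s6=1/s4=1,s6=-1/; s/d=.1174/d=k[6]; w=k[7]/; s/apply(\[0,0,D\])/apply([0,w,D])/' kin.py
python3 - <<'E'
from kin import *; from data import D
x0=np.array([.3,.4,0,.4,.25,0,.1174,0])
for x0 in ([.3,.4,0,.4,.25,0,.1174,0],[.3,.4,0,.4,.25,0,0,.1174],[.2,.35,-.05,.35,.3,0,.06,.06]):
  x0=np.array(x0)
  f=lambda k:np.concatenate([fk(k,q)[0]-p for q,p in D]+[.005*(k-x0)])
  s=least_squares(f,x0); print(s.x,s.cost,np.array([fk(s.x,q)[0]-p for q,p in D]))
print(fk(s.x,D[-1][0])[1])
E
```

```text
[ 0.1327  0.5365  0.1045  0.3551  0.2579 -0.0042  0.1156  0.0019] 7.612310446417339e-07 [[ 0.0001 -0.0001 -0.    ]
 [ 0.0001  0.0001  0.    ]
 [ 0.      0.      0.    ]]
[ 0.1328  0.5365  0.1046  0.3556  0.2579 -0.0047  0.1154  0.0022] 1.0942766439409983e-06 [[ 0.0001 -0.0001 -0.    ]
 [ 0.0001  0.0001  0.    ]
 [ 0.     -0.      0.    ]]
[ 0.1323  0.5365  0.1043  0.3548  0.2578 -0.004   0.1157  0.0019] 9.082561239116064e-07 [[ 0.0001 -0.0001 -0.    ]
 [ 0.0001  0.0001  0.    ]
 [ 0.     -0.      0.    ]]
[[ 0.4887  0.7133  0.5024]
 [ 0.8186 -0.574   0.0187]
 [ 0.3017  0.4021 -0.8644]]
```

```bash
sed -i 's/s4=1,s6=-1/s4=1,s6=1/' kin.py
cat >> kin.py <<'E'
k0=[.1327,.5365,.1045,.3551,.2579,-.0042,.1156,.0019]
lo=np.array([-178,-50.7,12.7,-81,10,-165]);hi=np.array([178,133,142,261,163,165])
def ik(P,Rm,q0):
    def f(q):
        p,r=fk(k0,q); return np.r_[(p-P)*5,(R.from_matrix(r)*R.from_matrix(Rm).inv()).as_rotvec()]
    s=least_squares(f,np.clip(q0,lo+.1,hi-.1),bounds=(lo,hi),x_scale=30); return s.x,s.cost
hpar=[.5751,-.0797,.0387]
E
python3 - <<'E'
from kin import *
o=observe(); q=np.array(o["q"]); print(fk(k0,q)[1]-o["tool_rot"])
for yaw in (2.2,-20,-35):
 for pit in (20,):
  q=np.array(o["q"])
  for out,s in ((.12,.045),(.005,.045),(.005,.05),(.005,.16),(.12,.16)):
    q,c=ik(hp(hpar,out,-.01,s),fwd(yaw,pit),q); print(yaw,pit,out,s,hp(hpar,out,-.01,s),q.round(1),round(c,5))
E
```

```text
[[ 0. -0. -0.]
 [-0.  0. -0.]
 [-0. -0. -0.]]
2.2 20 0.12 0.045 [ 0.4782 -0.0935  0.0833] [-49.9  45.1 141.8 129.6  74.3 -95.6] 0.0
2.2 20 0.005 0.045 [ 0.5862 -0.0893  0.044 ] [-34.6  47.  124.4 140.9  63.2 -84.2] 0.0
2.2 20 0.005 0.05 [ 0.5879 -0.0892  0.0487] [-34.4  46.2 124.1 140.7  62.3 -83.5] 0.0
2.2 20 0.005 0.16 [ 0.6255 -0.0878  0.1521] [-31.   30.7 116.  132.4  44.2 -64.5] 0.0
2.2 20 0.12 0.16 [ 0.5175 -0.0919  0.1914] [-43.2  19.8 129.6 120.4  50.9 -62.1] 0.0
-20 20 0.12 0.045 [ 0.4782 -0.0935  0.0833] [-28.6  44.5 142.  172.   75.9 -91.1] 0.00017
-20 20 0.005 0.045 [ 0.5862 -0.0893  0.044 ] [-19.5  46.9 124.1 180.5  61.  -90.1] 0.0
-20 20 0.005 0.05 [ 0.5879 -0.0892  0.0487] [-19.4  46.1 123.8 180.6  59.9 -90.1] 0.0
-20 20 0.005 0.16 [ 0.6255 -0.0878  0.1521] [-17.3  30.8 115.4 184.3  36.2 -92.5] 0.0
-20 20 0.12 0.16 [ 0.5175 -0.0919  0.1914] [-24.9  19.6 129.8 172.8  39.5 -86.1] 0.0
-35 20 0.12 0.045 [ 0.4782 -0.0935  0.0833] [-14.4  42.5 136.5 200.7  69.  -90.4] 0.0
-35 20 0.005 0.045 [ 0.5862 -0.0893  0.044 ] [ -9.6  46.4 118.7 208.8  56.7 -97.6] 0.0
-35 20 0.005 0.05 [ 0.5879 -0.0892  0.0487] [ -9.6  45.7 118.4 209.2  55.9 -98.2] 0.0
-35 20 0.005 0.16 [ 0.6255 -0.0878  0.1521] [  -8.6   32.3  110.2  222.4   38.4 -115.9] 0.0
-35 20 0.12 0.16 [ 0.5175 -0.0919  0.1914] [ -12.3   21.2  124.7  214.6   39.7 -109.8] 0.0
```

Run:
```python
from kin import *
o=observe(); q=np.array(o["q"]); P0=o["position"];R0=np.array(o["tool_rot"])
P1=hp(hpar,.105,-.01,.047); R1=fwd(2.2,20); N=22
sl=Slerp([0,1],R.from_matrix([R0,R1])); mx=0
for i in range(1,N+1):
    n,c=ik(P0+(P1-P0)*i/N,sl(i/N).as_matrix(),q); mx=np.maximum(mx,abs(n-q)); q=n
    if i%5==2: print(q.round(1),c)
print(mx,q.round(1),P1)
rows(P1,R1,N)
```

```text
[-50.7  -8.5 117.7  33.4  53.8  20.7] 4.351569342415784e-19
[-51.3  -1.6 125.6  55.1  41.8  -1.9] 5.42395488179623e-29
[-50.8  10.  132.8  90.3  39.  -39.9] 7.853818889184273e-28
[-49.4  26.3 137.9 119.7  52.1 -74.4] 7.965547746863619e-27
[-47.1  44.4 139.3 131.6  72.4 -92.9] 7.023666642443889e-19
[0.5067 3.681  1.6135 7.5507 4.1638 8.2844] [-47.1  44.4 139.3 131.6  72.4 -92.9] [ 0.493  -0.0929  0.0801]
{"dp": [[0.1, 0.0, 1.0], [0.1, 0.1, 0.9], [0.1, 0.0, 1.0], [0.0, 0.1, 1.0], [0.1, 0.0, 1.0], [-0.1, 0.0, 1.0], [-0.0, 0.1, 0.9], [-0.1, 0.0, 1.0], [-0.1, 0.1, 1.0], [-0.2, 0.0, 1.0], [-0.1, 0.1, 0.9], [-0.2, -0.0, 1.0]], "turn": [[-0.0, 0.032, 0.0], [-0.0, 0.031, 0.001], [-0.0, 0.032, -0.0], [-0.0, 0.031, -0.0], [-0.0, 0.032, 0.0], [-0.0, 0.032, 0.0], [-0.0, 0.031, 0.001], [-0.0, 0.032, -0.0], [-0.001, 0.031, 0.0], [0.0, 0.032, 0.0], [0.0, 0.031, 0.001], [0.0, 0.032, -0.0]]}
{"dp": [[-0.3, 0.0, 0.9], [-0.2, 0.1, 1.0], [-0.3, 0.0, 0.9], [-0.4, 0.1, 0.9], [-0.3, -0.0, 0.9], [-0.4, 0.0, 0.9], [-0.4, 0.1, 0.9], [-0.4, 0.0, 0.9], [-0.5, 0.1, 0.9], [-0.5, -0.0, 0.8]], "turn": [[0.0, 0.032, 0.0], [0.0, 0.031, 0.001], [0.0, 0.032, -0.0], [0.0, 0.031, 0.0], [-0.0, 0.032, 0.0], [-0.0, 0.032, 0.001], [-0.0, 0.031, -0.0], [-0.0, 0.032, 0.0], [-0.0, 0.031, 0.0], [-0.0, 0.032, 0.001]]}
```

Emit:
move_arm --jaw '[0, 0, 0, 0, 0, 0, 0, 0, 0, 0, 0, 0]' --dp '[[0.1, 0, 1], [0.1, 0.1, 0.9], [0.1, 0, 1], [0, 0.1, 1], [0.1, 0, 1], [-0.1, 0, 1], [0, 0.1, 0.9], [-0.1, 0, 1], [-0.1, 0.1, 1], [-0.2, 0, 1], [-0.1, 0.1, 0.9], [-0.2, 0, 1]]' --turn '[[0, 0.032, 0], [0, 0.031, 0.001], [0, 0.032, 0], [0, 0.031, 0], [0, 0.032, 0], [0, 0.032, 0], [0, 0.031, 0.001], [0, 0.032, 0], [0, 0.031, 0], [0, 0.032, 0], [0, 0.031, 0.001], [0, 0.032, 0]]'

```text
time_s: 4.5
position: [0.433, -0.0915, 0.1569]
tool_rot: [[0.619, 0.04, 0.784], [0.026, -0.999, 0.031], [0.785, 0.001, -0.619]]
ft_force: [0.2, -0.3, 0.3]
grip_width: -0.0001
gripper_force: 0.0
```

Emit:
move_arm --jaw '[0, 0, 0, 0, 0, 0, 0, 0, 0, 0]' --dp '[[-0.3, 0, 0.9], [-0.2, 0.1, 1], [-0.3, 0, 0.9], [-0.4, 0.1, 0.9], [-0.3, 0, 0.9], [-0.4, 0, 0.9], [-0.4, 0.1, 0.9], [-0.4, 0, 0.9], [-0.5, 0.1, 0.9], [-0.5, 0, 0.8]]' --turn '[[0, 0.032, 0], [0, 0.031, 0.001], [0, 0.032, 0], [0, 0.031, 0], [0, 0.032, 0], [0, 0.032, 0.001], [0, 0.031, 0], [0, 0.032, 0], [0, 0.031, 0], [0, 0.032, 0.001]]'

```text
time_s: 5.33
position: [0.4927, -0.0929, 0.0788]
tool_rot: [[0.344, 0.039, 0.938], [0.011, -0.999, 0.038], [0.939, -0.002, -0.345]]
ft_force: [-0.3, -0.6, 1.0]
grip_width: 0.0
gripper_force: 0.0
```

Run:
```python
from kin import *
o=observe(); print(o["time_s"],np.array(o["q"]).round(1),o["position"],o["ft_force"])
im,d=cams.get_image("side"); save("side1.png",im)
im,d=cams.get_image("wrist"); save("wr1.png",im)
for q in ["lip_mid","lip_edge"]:
  for r in cams.mark_of("wrist",q)[:1]:
    u,v=r["location"][0]*640,r["location"][1]*400; z=d[int(v),int(u)]; print(q,r["p"],u,v,z,pix("wrist",u,v,z))
P1=hp(hpar,.004,-.01,.047)
rows(P1,fwd(2.2,20),12)
```

```text
5.3333 [-47.9  45.7 140.4 131.3  73.8 -94.7] [ 0.4927 -0.0929  0.0788] [-0.289  -0.6186  1.0247]
lip_mid 0.71 305.088 158.07999999999998 0.20716706 [ 0.5667 -0.0806  0.0984]
lip_edge 0.85 299.52000000000004 185.32 0.29606926 [ 0.6275 -0.069   0.0337]
{"dp": [[0.0, 0.0, 0.8], [0.0, 0.0, 0.9], [0.0, 0.0, 0.8], [0.1, 0.0, 0.9], [-0.0, 0.0, 0.8], [-0.0, 0.0, 0.9], [-0.0, 0.1, 0.8], [0.0, -0.0, 0.9], [0.0, -0.0, 0.8], [0.0, -0.0, 0.9], [0.0, -0.0, 0.8], [0.1, -0.0, 0.9]], "turn": [[-0.0, 0.001, -0.0], [-0.001, 0.0, -0.001], [0.0, 0.001, 0.0], [-0.0, 0.0, -0.0], [-0.0, 0.001, -0.0], [-0.001, 0.0, -0.001], [0.0, 0.001, 0.0], [-0.0, 0.0, -0.0], [-0.001, 0.001, -0.001], [0.0, 0.0, 0.0], [-0.0, 0.001, -0.0], [-0.0, 0.0, -0.0]]}
```

View pics/side1.png

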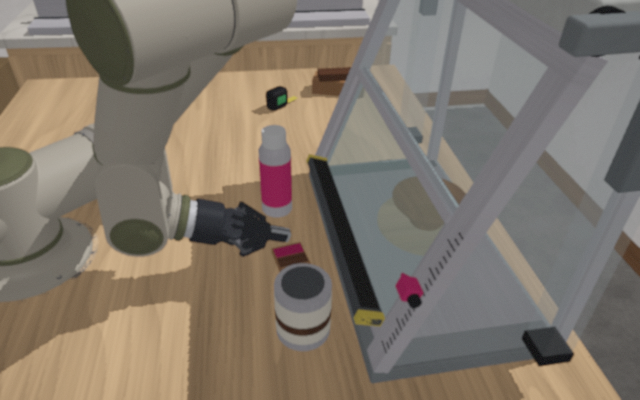

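View pics/wr1.png

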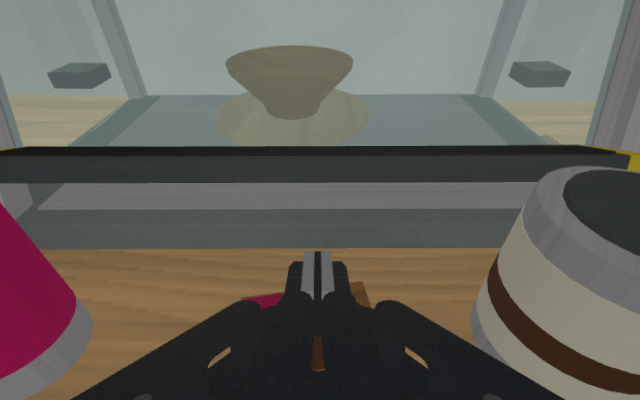

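Emit:
move_arm --jaw '[0, 0, 0, 0, 0, 0, 0, 0, 0, 0, 0, 0]' --dp '[[0, 0, 0.8], [0, 0, 0.8], [0, 0, 0.8], [0.1, 0, 0.8], [0, 0, 0.8], [0, 0, 0.8], [0, 0, 0.8], [0, 0, 0.8], [0, 0, 0.8], [0, 0, 0.8], [0, 0, 0.8], [0.1, 0, 0.8]]' --turn '[[0, 0, 0], [0, 0, 0], [0, 0, 0], [0, 0, 0], [0, 0, 0], [0, 0, 0], [0, 0, 0], [0, 0, 0], [0, 0, 0], [0, 0, 0], [0, 0, 0], [0, 0, 0]]'

```text
time_s: 6.53
position: [0.5835, -0.0885, 0.0474]
tool_rot: [[0.347, 0.04, 0.937], [0.01, -0.999, 0.039], [0.938, -0.004, -0.347]]
ft_force: [-0.6, -0.1, -0.6]
grip_width: -0.0001
gripper_force: 0.0
```

```bash
cat > st.py <<'E'
from kin import *
def hs():
    o=observe(); p=np.array(o["position"])-[hpar[0],hpar[1],0]; c,n=np.cos(hpar[2]),np.sin(hpar[2])
    X=c*p[0]+n*p[1]; Y=-n*p[0]+c*p[1]
    f=o["ft_force"]; print("t",o["time_s"],"out",(-X*C+p[2]*S).round(4),"y",Y.round(4),"s",(X*S+p[2]*C).round(4),"F",np.array(f).round(1),"Fs",round(f[0]*S+f[2]*C,1))
if __name__=="__main__": hs()
E
python3 st.py
```

```text
t 6.5333 out 0.0087 y -0.0091 s 0.0473 F [-0.6 -0.1 -0.6] Fs -0.8
```

Emit:
move_arm --jaw '[0, 0, 0, 0, 0, 0]' --dp '[[0.3, 0, 0], [0.3, 0, 0], [0.3, 0, 0], [0.3, 0, 0], [0.3, 0, 0], [0.3, 0, 0]]' --turn '[[0, 0, 0], [0, 0, 0], [0, 0, 0], [0, 0, 0], [0, 0, 0], [0, 0, 0]]'

```text
time_s: 7.03
position: [0.5885, -0.0884, 0.0644]
tool_rot: [[0.349, 0.039, 0.936], [0.01, -0.999, 0.038], [0.937, -0.004, -0.349]]
ft_force: [-1.6, -0.8, -5.6]
grip_width: -0.0001
gripper_force: 2.8
```

```bash
python3 st.py
```

```text
t 7.0333 out 0.0098 y -0.0092 s 0.0649 F [-1.6 -0.8 -5.6] Fs -5.8
```

Emit:
move_arm --jaw '[0, 0, 0, 0, 0, 0, 0, 0, 0, 0, 0, 0]' --dp '[[0.6, 0, 0], [0.6, 0, 0], [0.6, 0, 0], [0.6, 0, 0], [0.6, 0, 0], [0.6, 0, 0], [0.6, 0, 0], [0.6, 0, 0], [0.6, 0, 0], [0.6, 0, 0], [0.6, 0, 0], [0.6, 0, 0]]' --turn '[[0, 0, 0], [0, 0, 0], [0, 0, 0], [0, 0, 0], [0, 0, 0], [0, 0, 0], [0, 0, 0], [0, 0, 0], [0, 0, 0], [0, 0, 0], [0, 0, 0], [0, 0, 0]]'

```text
time_s: 8.03
position: [0.6134, -0.0874, 0.1325]
tool_rot: [[0.348, 0.039, 0.937], [0.01, -0.999, 0.038], [0.937, -0.004, -0.348]]
ft_force: [-5.9, -1.5, -4.1]
grip_width: -0.0
gripper_force: 3.0
```

```bash
cat > look.py <<'E'
import sys
from st import *
hs()
out=[]
for n,(r0,r1,c0,c1) in {"side":(220,320,350,450),"top":(90,190,460,560)}.items():
    im,d=cams.get_image(n); out.append(cv2.resize(im[r0:r1,c0:c1],None,fx=4,fy=4,interpolation=cv2.INTER_CUBIC))
    for q in ["lip_end","pointer_tip"]:
        for r in cams.mark_of(n,q)[:2]:
            u,v=r["location"][0]*640,r["location"][1]*400
            # intersect ray with plane y=-.228/-.232 of hood
            c,M=T(n); s=ray(c,u,v); o=M[:3,3]; dr=M[:3,:3]@np.array([s[0],-s[1],-1])
            cc,nn=np.cos(hpar[2]),np.sin(hpar[2]); H=lambda p:np.array([cc*p[0]+nn*p[1],-nn*p[0]+cc*p[1],p[2]])
            o=H(o-[hpar[0],hpar[1],0]); dr=H(dr); y=-.228 if q=="lip_end" else -.232
            # plane out=.021
            N=np.array([-C,0,S]); p=o+dr*(.021-o@N)/(dr@N)
            print(n,q,round(r["p"],2),round(u,1),round(v,1),"y",p[1].round(4),"s",(p[0]*S+p[2]*C).round(4))
save(sys.argv[1],np.hstack(out))
E
python3 look.py c2.png
```

```text
t 8.0333 out 0.0097 y -0.0092 s 0.1375 F [-5.9 -1.5 -4.1] Fs -5.8
side lip_end 0.65 392.2 282.0 y -0.2274 s 0.1638
side pointer_tip 0.9 405.7 269.6 y -0.2383 s 0.1993
top lip_end 0.59 499.6 149.3 y -0.2271 s 0.1507
top pointer_tip 0.75 508.0 130.5 y -0.2263 s 0.1993
top pointer_tip 0.19 362.7 135.2 y 0.0047 s 0.1933
```

View pics/c2.png

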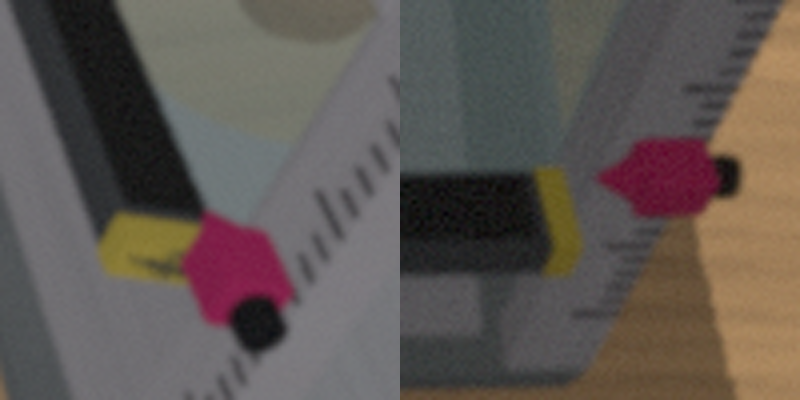

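Emit:
move_arm --jaw '[0, 0, 0, 0, 0, 0]' --dp '[[0.5, 0, 0], [0.5, 0, 0], [0.5, 0, 0], [0.5, 0, 0], [0.4, 0, 0], [0.2, 0, 0]]' --turn '[[0, 0, 0], [0, 0, 0], [0, 0, 0], [0, 0, 0], [0, 0, 0], [0, 0, 0]]'

```text
time_s: 8.83
position: [0.6232, -0.0872, 0.1576]
tool_rot: [[0.345, 0.04, 0.938], [0.011, -0.999, 0.039], [0.938, -0.003, -0.346]]
ft_force: [-0.8, -0.4, -4.0]
grip_width: 0.0001
gripper_force: 2.5
```

```bash
python3 look.py c3.png
python3 - <<'E'
from kin import *
for p in ((.021,-.228,.1835),(.021,-.232,.194)): print(proj("wrist",hp(hpar,*p)))
E
```

```text
t 8.8333 out 0.009 y -0.0094 s 0.1644 F [-0.8 -0.4 -4. ] Fs -4.0
side lip_end 0.94 398.7 272.9 y -0.2292 s 0.1838
side lip_end 0.45 304.0 327.7 y -0.0666 s -0.1324
side pointer_tip 0.83 403.0 270.7 y -0.2347 s 0.1936
top lip_end 0.92 504.9 134.3 y -0.2242 s 0.1898
top pointer_tip 0.93 508.4 132.1 y -0.2283 s 0.1953
(array([812.2806, 242.9051]), np.float64(0.14305499135051877))
(array([834.9266, 220.8342]), np.float64(0.13968428033621555))
```

View pics/c3.png

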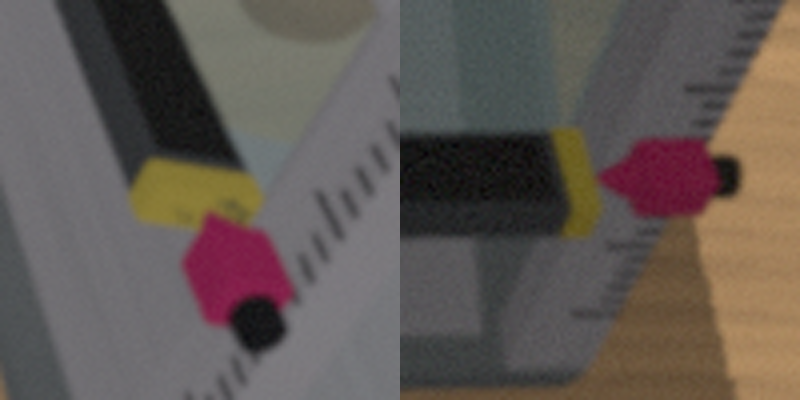

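Run:
```python
from kin import *
q=np.array(observe()["q"]); print(q.round(1))
for h in ((.009,-.01,.152),(.11,-.01,.152),(.11,-.08,.152),(.11,-.15,.152)):
    q,c=ik(hp(hpar,*h),fwd(2.2,20),q); print(h,q.round(1),c)
```

```text
[-31.7  30.  116.5 131.1  44.2 -63.5]
(0.009, -0.01, 0.152) [-31.6  31.3 117.2 133.1  45.6 -66.1] 7.512883500642806e-31
(0.11, -0.01, 0.152) [-42.2  22.1 129.4 123.   51.6 -64.8] 2.8493107815937218e-21
(0.11, -0.08, 0.152) [-51.2  23.6 124.4 111.3  54.1 -58.3] 2.577017119443462e-31
(0.11, -0.15, 0.152) [-57.9  25.8 117.9 102.2  56.4 -52. ] 1.693290814246927e-19
```

Emit:
move_arm --jaw '[0, 0, 0, 0, 0, 0, 0, 0, 0, 0, 0, 0]' --dp '[[-0.6, 0, 0], [-0.6, 0, 0], [0, 0, -0.6], [0, 0, -1], [0, 0, -1], [0, 0, -1], [0, 0, -1], [0, 0, -1], [0, 0, -1], [0, 0, -1], [0, 0, -1], [0, 0, -1]]' --turn '[[0, 0, 0], [0, 0, 0], [0, 0, 0], [0, 0, 0], [0, 0, 0], [0, 0, 0], [0, 0, 0], [0, 0, 0], [0, 0, 0], [0, 0, 0], [0, 0, 0], [0, 0, 0]]'

```text
time_s: 10.13
position: [0.5279, -0.0912, 0.1791]
tool_rot: [[0.346, 0.04, 0.937], [0.01, -0.999, 0.039], [0.938, -0.004, -0.346]]
ft_force: [0.4, -0.0, -0.2]
grip_width: -0.0003
gripper_force: 0.0
```

```bash
python3 st.py
```

```text
t 10.1333 out 0.106 y -0.0097 s 0.152 F [ 0.4 -0.  -0.2] Fs -0.1
```

Emit:
move_arm --jaw '[0, 0, 0, 0, 0, 0, 0, 0, 0, 0, 0]' --dp '[[0, 1.4, 0], [0, 1.4, 0], [0, 1.4, 0], [0, 1.4, 0], [0, 1.4, 0], [0, 1.4, 0], [0, 1.4, 0], [0, 1.4, 0], [0, 1.4, 0], [0, 1.4, 0], [0, 0, 0]]' --turn '[[0, 0, 0], [0, 0, 0], [0, 0, 0], [0, 0, 0], [0, 0, 0], [0, 0, 0], [0, 0, 0], [0, 0, 0], [0, 0, 0], [0, 0, 0], [0, 0, 0]]'

```text
time_s: 11.05
position: [0.5341, -0.2336, 0.1785]
tool_rot: [[0.346, 0.038, 0.938], [0.011, -0.999, 0.036], [0.938, -0.002, -0.346]]
ft_force: [0.8, 0.6, -0.6]
grip_width: 0.0002
gripper_force: 0.0
```

Run:
```python
from st import *
hs(); o=observe(); im,d=cams.get_image("wrist")
for p in ((.021,-.228,.184),(.021,-.232,.194)): print(proj("wrist",hp(hpar,*p)))
for q in ["lip_end","pointer_tip"]:
  for r in cams.mark_of("wrist",q)[:1]: print(q,r["p"],r["location"][0]*640,r["location"][1]*400)
np.save("w3.npy",d); c=im[100:300,340:640]; save("w3.png",cv2.resize(c,None,fx=2.66,fy=2.66,interpolation=cv2.INTER_CUBIC))
```

```text
t 11.05 out 0.1052 y -0.1522 s 0.1517 F [ 0.8  0.6 -0.6] Fs -0.3
(array([422.9959, 169.0071]), np.float64(0.23058712214892868))
(array([429.9983, 155.456 ]), np.float64(0.22736716410958235))
lip_end 0.6 417.92 169.79999999999998
pointer_tip 0.66 424.384 164.79999999999998
```

View pics/w3.png

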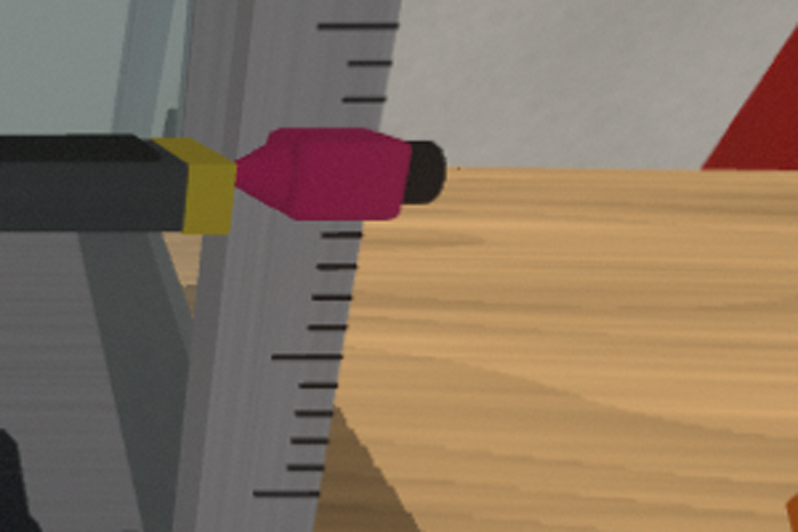

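Run:
```python
from st import *
from scipy.optimize import least_squares
# allow hood xyz shift (x,y of hpar) and s
def S(n,u,v,out):
    f=lambda a: proj(n,hp(hpar,out,a[0],a[1]))[0]-[u,v]
    return least_squares(f,[-.23,.18],x_scale=.01).x
print("wrist lip top",S("wrist",429.5,162,.042),"bottom",S("wrist",426.5,188,.042))
for o in (.015,.021,.027): print("tip",o,S("wrist",422.5,167.5,o))
print("net",S("wrist",417.9,169.8,.021),S("wrist",424.4,164.8,.021))
# top/side corners from crop c3: lip end face
f=lambda c,r,c0,r0:(c0+c/4,r0+r/4)
for nm,c,r,out in (("outer-bottom",588,235,.042),("outer-top",600,205,.042),("inner-top",578,128,0.),("tip",597,179,.021)):
    print("top",nm,S("top",*f(c-400,r,460,90),out))
for nm,c,r,out in (("outer-top",150,158,.042),("outer-bot",133,208,.042),("inner-top",262,180,0.),("tip",207,212,.021)):
    print("side",nm,S("side",*f(c,r,350,220),out))
for a in [(.042,-.228,.193),(.042,-.228,.175),(0,-.228,.193),(0,-.228,.175),(.021,-.228,.184),(.021,-.232,.19)]:
    t=(proj("top",hp(hpar,*a))[0]-[460,90])*4+[400,0]; s=(proj("side",hp(hpar,*a))[0]-[350,220])*4; w=(proj("wrist",hp(hpar,*a))[0]-[340,100])*2.66
    print(a,t.round(),s.round(),w.round())
```

```text
wrist lip top [-0.2228  0.1931] bottom [-0.2228  0.1752]
tip 0.015 [-0.2277  0.1836]
tip 0.021 [-0.2257  0.1849]
tip 0.027 [-0.2236  0.1862]
net [-0.2225  0.1832] [-0.2269  0.1869]
top outer-bottom [-0.2263  0.1792]
top outer-top [-0.2252  0.1983]
top inner-top [-0.2265  0.1954]
top tip [-0.2317  0.1886]
side outer-top [-0.22    0.1968]
side outer-bot [-0.2261  0.1786]
side inner-top [-0.2249  0.1989]
side tip [-0.235   0.1894]
(0.042, -0.228, 0.193) [603. 213.] [152. 182.] [259. 165.]
(0.042, -0.228, 0.175) [589. 241.] [130. 219.] [250. 235.]
(0, -0.228, 0.193) [580. 132.] [257. 198.] [208. 138.]
(0, -0.228, 0.175) [567. 161.] [234. 234.] [202. 197.]
(0.021, -0.228, 0.184) [584. 186.] [194. 209.] [228. 183.]
(0.021, -0.232, 0.19) [599. 177.] [205. 205.] [245. 161.]
```

Emit:
move_arm --jaw '[0, 0, 0, 0, 0, 0, 0, 0, 0]' --dp '[[0, 1.2, 0.4], [0, 1.2, 0.4], [0, 1.2, 0.4], [0, 1.2, 0.4], [0, 1.2, 0.4], [0, 1.2, 0.4], [0, 1.2, 0.4], [0, 0, 0], [0, 0, 0]]' --turn '[[0, 0, 0], [0, 0, 0], [0, 0, 0], [0, 0, 0], [0, 0, 0], [0, 0, 0], [0, 0, 0], [0, 0, 0], [0, 0, 0]]'

```text
time_s: 11.95
position: [0.5638, -0.313, 0.168]
tool_rot: [[0.347, 0.041, 0.937], [0.01, -0.999, 0.04], [0.938, -0.004, -0.347]]
ft_force: [0.5, 0.7, -0.3]
grip_width: -0.0001
gripper_force: 0.0
```

Run:
```python
from st import *
hs(); o=observe(); im,d=cams.get_image("wrist")
t,_=proj("wrist",hp(hpar,.021,-.228,.187)); print(t)
for q in ["lip_end","pointer_tip"]:
  for r in cams.mark_of("wrist",q)[:1]: print(q,r["p"],r["location"][0]*640,r["location"][1]*400)
c0,r0=int(t[0])-50,int(t[1])-37; print(c0,r0); c=im[r0:r0+75,c0:c0+100]; save("w4.png",cv2.resize(c,None,fx=8,fy=8,interpolation=cv2.INTER_CUBIC))
```

```text
t 11.95 out 0.0765 y -0.2326 s 0.1509 F [ 0.5  0.7 -0.3] Fs -0.1
[311.9023 173.331 ]
lip_end 0.92 309.632 176.8
pointer_tip 0.83 315.904 173.52
261 136
```

View pics/w4.png

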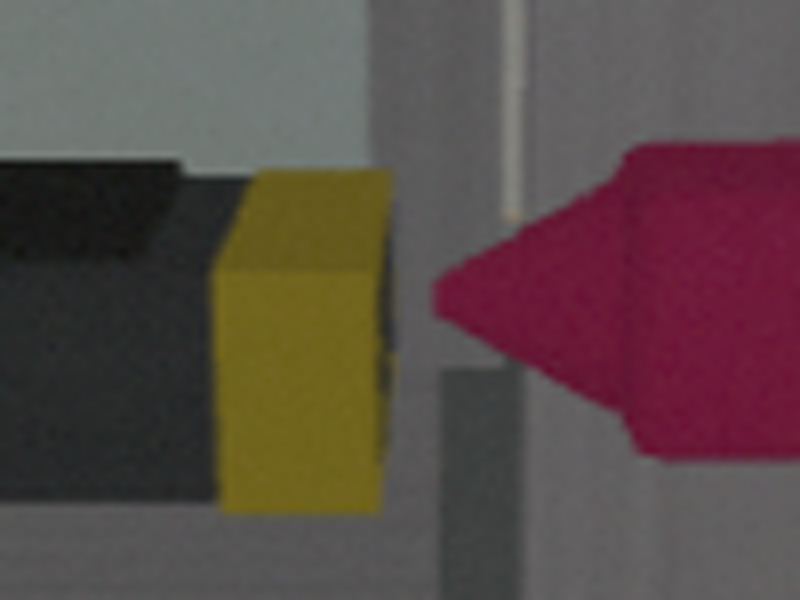

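Run:
```python
from st import *
def Sv(u,v,out):
    f=lambda a: proj("wrist",hp(hpar,out,a[0],a[1]))[0]-[u,v]
    return least_squares(f,[-.23,.18],x_scale=.01).x.round(4)
print("top",Sv(308.75,169.75,.042),"bot",Sv(308.5,200.1,.042),"innertop",Sv(309.75,157.5,0))
for o in (.015,.021,.027): print(o,Sv(315.5,173.1,o))
# pointer body front face top/bottom at crop rows 187?-460
print(proj("wrist",hp(hpar,.021,-.228,.184)))
```

```text
top [-0.2268  0.1942] bot [-0.2264  0.1757] innertop [-0.2262  0.1937]
0.015 [-0.2304  0.186 ]
0.021 [-0.2304  0.1873]
0.027 [-0.2305  0.1887]
(array([311.7772, 178.1293]), np.float64(0.20353501343881097))
```

Emit:
move_arm --jaw '[0, 0, 0, 0, 0, 0, 0, 0, 0, 0, 0, 0]' --dp '[[0, -1.5, 0], [0, -2, 0], [0, -2, 0], [0, -2, 0], [0, -2, 0], [0, -2, 0], [0, -2, 0], [0, -2, 0], [0, -2, 0], [0, -2, 0], [0, -2, 0], [0, -0.8, 0]]' --turn '[[0, 0, 0], [0, 0, 0], [0, 0, 0], [0, 0, 0], [0, 0, 0], [0, 0, 0], [0, 0, 0], [0, 0, 0], [0, 0, 0], [0, 0, 0], [0, 0, 0], [0, 0, 0]]'

```text
time_s: 13.1
position: [0.554, -0.088, 0.1689]
tool_rot: [[0.347, 0.042, 0.937], [0.011, -0.999, 0.041], [0.938, -0.004, -0.348]]
ft_force: [0.3, -0.1, -0.2]
grip_width: 0.0003
gripper_force: 0.0
```

```bash
python3 st.py
```

```text
t 13.1 out 0.0779 y -0.0075 s 0.1514 F [ 0.3 -0.1 -0.2] Fs -0.1
```

Emit:
move_arm --jaw '[0, 0, 0, 0, 0, 0, 0, 0, 0, 0, 0, 0]' --dp '[[0, 0, 0.9], [0, 0, 0.9], [0, 0, 0.9], [0, 0, 0.9], [0, 0, 0.9], [0, 0, 0.9], [0, 0, 0.9], [0, 0, 0.6], [0.3, 0, 0], [0.3, 0, 0], [0.3, 0, 0], [0.2, 0, 0]]' --turn '[[0, 0, 0], [0, 0, 0], [0, 0, 0], [0, 0, 0], [0, 0, 0], [0, 0, 0], [0, 0, 0], [0, 0, 0], [0, 0, 0], [0, 0, 0], [0, 0, 0], [0, 0, 0]]'

```text
time_s: 14.1
position: [0.6235, -0.0883, 0.1561]
tool_rot: [[0.346, 0.04, 0.937], [0.011, -0.999, 0.039], [0.938, -0.003, -0.346]]
ft_force: [0.2, -0.2, -0.6]
grip_width: 0.0006
gripper_force: 0.0
```

```bash
python3 st.py
```

```text
t 14.1 out 0.0083 y -0.0105 s 0.1631 F [ 0.2 -0.2 -0.6] Fs -0.5
```

Emit:
move_arm --jaw '[0, 0, 0, 0, 0, 0]' --dp '[[0.1, 0, 0], [0.1, 0, 0], [0.1, 0, 0], [0, 0, 0], [0, 0, 0], [0, 0, 0]]' --turn '[[0, 0, 0], [0, 0, 0], [0, 0, 0], [0, 0, 0], [0, 0, 0], [0, 0, 0]]'

```text
time_s: 14.6
position: [0.6242, -0.0883, 0.1576]
tool_rot: [[0.348, 0.039, 0.937], [0.01, -0.999, 0.039], [0.938, -0.004, -0.348]]
ft_force: [-4.4, -2.1, -4.1]
grip_width: -0.0
gripper_force: 2.4
```

```bash
python3 st.py
```

```text
t 14.6 out 0.0081 y -0.0105 s 0.1648 F [-4.4 -2.1 -4.1] Fs -5.4
```

Emit:
move_arm --jaw '[0, 0, 0, 0, 0]' --dp '[[0.1, 0, 0], [0.1, 0, 0], [0, 0, 0], [0, 0, 0], [0, 0, 0]]' --turn '[[0, 0, 0], [0, 0, 0], [0, 0, 0], [0, 0, 0], [0, 0, 0]]'

```text
time_s: 15.02
position: [0.6251, -0.0882, 0.1598]
tool_rot: [[0.347, 0.04, 0.937], [0.01, -0.999, 0.039], [0.938, -0.004, -0.347]]
ft_force: [-5.9, -1.5, -4.0]
grip_width: -0.0
gripper_force: 2.5
```

```bash
python3 st.py
```

```text
t 15.0167 out 0.008 y -0.0105 s 0.1671 F [-5.9 -1.5 -4. ] Fs -5.7
```

Withdraw and check with the same close look.

Emit:
move_arm --jaw '[0, 0, 0, 0, 0, 0, 0, 0, 0, 0, 0, 0]' --dp '[[-0.5, 0, 0], [-0.5, 0, 0], [-0.5, 0, 0], [0, 0, -0.6], [0, 0, -1], [0, 0, -1], [0, 0, -1], [0, 0, -1], [0, 0, -1], [0, 0, -1], [0, 0, -0.5], [0, 1, 0]]' --turn '[[0, 0, 0], [0, 0, 0], [0, 0, 0], [0, 0, 0], [0, 0, 0], [0, 0, 0], [0, 0, 0], [0, 0, 0], [0, 0, 0], [0, 0, 0], [0, 0, 0], [0, 0, 0]]'

```text
time_s: 16.02
position: [0.5526, -0.1001, 0.171]
tool_rot: [[0.347, 0.041, 0.937], [0.01, -0.999, 0.04], [0.938, -0.004, -0.347]]
ft_force: [0.4, 0.5, 0.2]
grip_width: 0.0001
gripper_force: 0.0
```

Emit:
move_arm --jaw '[0, 0, 0, 0, 0, 0, 0, 0, 0, 0, 0, 0]' --dp '[[0, 2, 0], [0, 2, 0], [0, 2, 0], [0, 2, 0], [0, 2, 0], [0, 2, 0], [0, 2, 0], [0, 2, 0], [0, 2, 0], [0, 2, 0], [0, 1, 0], [0, 0, 0]]' --turn '[[0, 0, 0], [0, 0, 0], [0, 0, 0], [0, 0, 0], [0, 0, 0], [0, 0, 0], [0, 0, 0], [0, 0, 0], [0, 0, 0], [0, 0, 0], [0, 0, 0], [0, 0, 0]]'

```text
time_s: 17.02
position: [0.5621, -0.313, 0.17]
tool_rot: [[0.346, 0.038, 0.938], [0.011, -0.999, 0.037], [0.938, -0.003, -0.346]]
ft_force: [-0.6, -0.7, -0.7]
grip_width: 0.0001
gripper_force: 0.0
```

Run:
```python
from st import *
hs(); im,d=cams.get_image("wrist")
t,_=proj("wrist",hp(hpar,.021,-.228,.187)); print(t)
c0,r0=int(t[0])-50,int(t[1])-37; print(c0,r0); c=im[r0:r0+75,c0:c0+100]; save("w5.png",cv2.resize(c,None,fx=8,fy=8,interpolation=cv2.INTER_CUBIC))
```

```text
t 17.0167 out 0.0788 y -0.2326 s 0.1522 F [-0.6 -0.7 -0.7] Fs -0.8
[313.8449 174.1947]
263 137
```

View pics/w5.png

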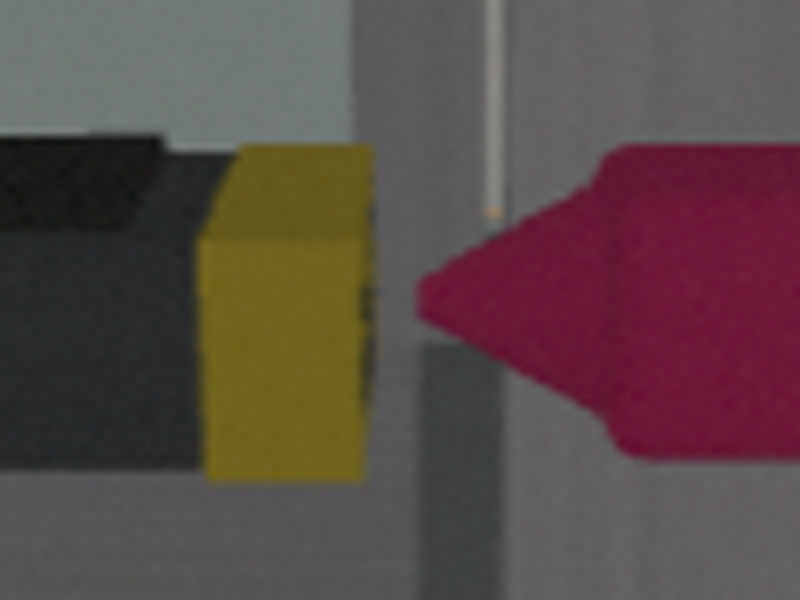

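Emit:
move_arm --jaw '[0, 0, 0, 0, 0, 0, 0, 0, 0, 0, 0, 0]' --dp '[[0, 0, -1], [0, 0, -1], [0, 0, -1], [0, 0, -1], [0, 0, -1], [0, 0, -1], [0, 0, -1], [0, 0, -1], [0, 0, -1], [0, 0, 0], [0, 0, 0], [0, 0, 0]]' --turn '[[0, 0, 0], [0, 0, 0], [0, 0, 0], [0, 0, 0], [0, 0, 0], [0, 0, 0], [0, 0, 0], [0, 0, 0], [0, 0, 0], [0, 0, 0], [0, 0, 0], [0, 0, 0]]'

```text
time_s: 18.07
position: [0.4781, -0.3146, 0.201]
tool_rot: [[0.346, 0.04, 0.937], [0.01, -0.999, 0.039], [0.938, -0.004, -0.346]]
ft_force: [0.4, 0.1, -0.1]
grip_width: -0.0002
gripper_force: 0.0
```

Run:
```python
from st import *
hs()
Pt,Rt=np.array([.5621,-.313,.170]),np.array(observe()["tool_rot"])
import h
c=cams.calibration("wrist"); M=np.eye(4); M[:3,:3]=Rt; M[:3,3]=Pt; M=M@np.array(c["tool_from_camera"])
import fit
h.T=lambda n:(c,M)
def Sv(u,v,out):
    f=lambda a: h.proj("wrist",hp(hpar,out,a[0],a[1]))[0]-[u,v]
    return least_squares(f,[-.23,.18],x_scale=.01).x.round(4)
print(Sv(308.5,167,.042),Sv(308.4,197.1,.042),Sv(309.6,155.1,0),"tip",Sv(315.25,174.25,.021))
im,d=cams.get_image("side"); save("end.png",im)
```

```text
t 18.0667 out 0.1684 y -0.231 s 0.1526 F [ 0.4  0.1 -0.1] Fs 0.1
[-0.2268  0.1965] [-0.2265  0.178 ] [-0.2264  0.1962] tip [-0.2305  0.1872]
```

View pics/end.png

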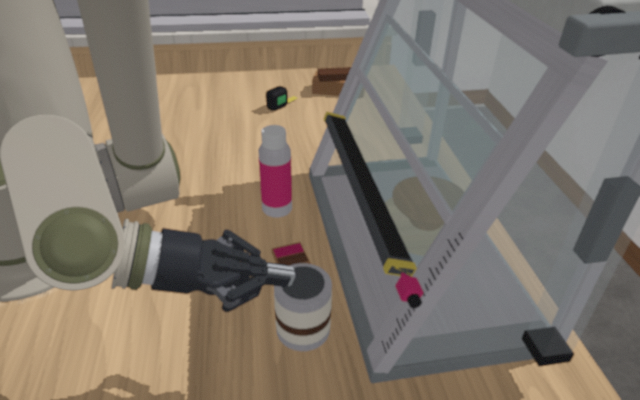

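The side picture shows the sash held up with its lip end next to the pointer (about 405, 270). The can, sample and tin are where they were, and the gripper is clear above the tin.

```bash
python3 -c "
from rig import ticket
print(ticket.close_job())"
```

```text
the job is handed in; nothing more can be done
None
```

The sash is up with its lip level with the pink pointer (both measured at 187.2 mm up the slope), the arm is drawn back clear, the can, tin, sample and pointer are as they were, and the job is handed in.

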